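# Interlace a finned heat sink with the finned base in an enclosure

## Robot

A 6-joint arm with a two-finger parallel gripper is mounted at the origin on the work surface. World frame = base frame: x ahead of the robot, y to its left, z up, the work surface at z = 0. Lengths are in m, angles in rad, forces in N, time in s.
With the tool pointing down it reaches from about 0.35 to 0.85 m from the base axis. Payload 8.1 kg.
Tool frame: the origin (TCP) lies on the mounting face of the last link; the fingertips stand 186 mm ahead of it and the grasp point (between the pads) lies 167 mm ahead of it; z points along the fingers, y is the line along which they close (so a half turn about z gives the same grasp; the last joint's range is limited). The gripper opens to 93 mm and grips with 3 to 60 N. Pads are 15 mm wide; open, the fingers measure 128 mm over their backs; the gripper's body (75 mm by 188 mm) begins 65 mm behind the grasp point.
Start: joints at [1.026, 0.13, 1.488, -0, 1.523, -0.085], TCP at [0.266, 0.538, 0.405] pointing down, gripper open.
Joint ranges: [-2.96, 2.96], [-0.89, 2.26], [0.02, 2.5], [-1.34, 4.48], [0, 2.73], [-2.66, 2.66]. Speed limits (rad/s): [2.39, 2.39, 2.79, 3.14, 3.14, 3.14].

## Interface

Orientations are given as a rotation vector (axis times angle).
In Python, from plant import read_state, read_camera, camera_params, close_job gives the robot as it stands. The module is installed in compiled form; this text tells all that it offers.
- The arm moves only by the tool servo_tool, never from a script. Its argument "increments" is a list of rows, each an object with "slide": the shift along the tool's x, y, z in mm, a list of three; "dr": the turn, a rotation vector about the tool's x, y, z in rad, a list of three; "jaw": the closure, from 0 (fully open) to 1 (shut). In form: [{"slide": [x, y, z], "dr": [ax, ay, az], "jaw": jaw}, ...]. A call has 1 to 20 rows; each row is the pose to reach, as a shift and turn from the pose commanded when the call began, along the tool's axes at that moment; what a row does not reach only later rows make up. A row lasts 1/10 s, in which the tool goes at most 50 mm and 8.59 degrees, less where a joint would pass 70% of its speed; a pose out of reach is approached as far as the arm can. A call with a gripper value outside its range is refused whole. The fingers move at their own pace and stop on an object; "force" is the grip in N (left out, the last holds). Time passes only in rows, so rows that repeat a pose let the fingers close. It gives the time, the measured TCP pose, the force, the opening and the grip force at its end, in the units of the state.
- read_state(): the state, without advancing time (a new reading comes with each control period).
- read_camera(name): name is "side" or "top"; returns (picture, depth): 420x560x3 uint8, red, green, blue; 420x560 float32, m along the optical axis (not along the pixel's ray), 0 where there is no reading.
- camera_params(name): a dict with "fx", "fy", "cx", "cy" (pixels), "k1" (the pictures are not rectified: a ray, as slopes to the right and down, at radius r is drawn at 1 + k1 r^2 times it, then the intrinsics apply), "rvec" (rotation vector, rad) and "tvec" (3), from world to camera coordinates, as OpenCV has them. Camera axes: x right, y down, z forward; pixel columns grow to the right and rows downward; lengths in m; the calibration is good to about 2 mm. A picture is of the moment at which its call begins. camera_params takes no time and is no camera call.
- close_job(): hands the job in; it is judged then, once.
The state is a dict: "t": time; "q": joint angles; "dq": joint speeds; "joint_torque": joint torques, N m; "tool_pos": TCP position; "orientation": TCP orientation; "force": force on the tool from outside, world axes, zero at the start; "wrist_torque": the same for the moment, N m; "opening": finger opening in m; "gripper_force": force on a finger pad.
Only numpy, scipy, OpenCV 4.12 (cv2) and the standard library are available. Lean on these libraries where they do the work, as an engineer would, in place of code of your own. Each camera call takes 0.05 s, during which the arm holds its last target. There are 200 camera calls.

## Task

Take the larger finned heat sink out of its narrow blue bin, stand it fins down on the black rubber mat and let go of it, so that you can take it again across its outer fins, the only way it fits into the open white enclosure on the other side of the mat. Lower it there, not dropping it, so that its five fins slide between and around the four fins standing inside, until it sits level and fully home, and let go. Leave the smaller heat sink, the screwdriver, the knob and the cover panel where they are.

Things in the scene. Friction and masses are not known exactly. Their poses are not given: they have to be found in the camera images.
- sink_mid (a point): larger heat sink, bare aluminium, 140 g, upright, 64 mm long (x, along the fins) x 51 wide (y, across) x 34 high: an 8 mm plate over five downward fins, 3 mm thick, 26 mm deep, at y = -24, -12, 0, 12, 24 mm, as long as the plate. Point: its centre, 17 mm above the fin tips. Half a turn about z makes no difference
- bin_in (a point): inner floor centre (4 mm above the table) of the fixed blue bin with the larger heat sink. Outside 142 (x) x 68 (y) x 40 mm high, walls 4 mm: some 5 mm is free beside the outer fins, 35 mm beyond the fin ends, so hold it by its ends (64 mm apart, along x). An identical bin holds the smaller heat sink; they may be in either place
- mat_top (a point): centre of the top face (3 mm above the table) of the flat black rubber mat, 120 x 120 mm, fixed, clear of other things
- base_mid (a point): four-finned aluminium base fixed in the enclosure. Point on its foot plate's top (9 mm above the table), mid-fins; x along fins, y across. Fins 60 mm long, 3 thick, 24 high, at y = -18, -6, 6, 18 mm. The heat sink's fins go between and outside them with 3 mm play each side, tips on the foot plate (44 mm wide in y): its centre is then 17 mm above this point
- enclosure: open white sheet-metal enclosure around the base, fixed; origin on the table under its centre. 84 (x) x 216 (y) x 55 mm high, walls 3 mm. Its long walls stand 7 mm beyond the seated heat sink's ends and 12 mm above its top, so hold it across the outer fins (51 mm, along y), where 50 mm is free on each side, up to small black and grey parts, under 26 mm high, in the ends
- small_sink_mid (a point): the smaller heat sink, same metal, plate 40 x 34 mm, 24 mm high, standing in the other identical bin; not used. Point at its centre, 12 mm up
- screwdriver: screwdriver with red handle, 170 mm, lying beyond the mat; bystander
- cover: white sheet-metal cover panel, 110 x 80 x 12 mm, lying beyond the bins; bystander, origin under its centre
- knob: black control knob, 32 mm across, 16 mm high; bystander, origin under its centre

How it is judged:
By the outcome, as a careful person would: the job done as asked, in the order asked, and still so for the second after the job is handed in, with the robot touching nothing.
It also fails if it takes over 61 s, if anything falls off the work surface, if the arm or the gripper's body presses on something with over 40 N, if the wrist force passes 120 N, or if a joint passes its speed limit or range.

## Working session

There is one attempt and no reset: what is moved stays moved. The work goes in short steps, Python scripts to look and compute and a tool call to move; the robot and the scene stay as the last step left them, time stands still between calls to the robot, and variables do not carry over. Pictures are saved under pics/ and viewed, at most 10 in all, crops included, and the job is handed in when it is done.

Besides the shell and the picture viewer there is one more tool, called after "Request:" as a command line: name --argument value ..., lists and objects as JSON in quotes. servo_tool: Moves the arm, as the interface text tells. Its arguments: {"type":"object","properties":{"increments":{"type":"array"},"force":{"type":"number"}},"required":["increments"]}

```bash
mkdir -p pics; cat > h.py <<'E'
import numpy as np, cv2
from plant import read_state, read_camera, camera_params, close_job
from scipy.spatial.transform import Rotation as R
def world(name, depth):
    p=camera_params(name); h,w=depth.shape
    v,u=np.mgrid[:h,:w].astype(float)
    x=(u-p['cx'])/p['fx']; y=(v-p['cy'])/p['fy']
    a,b=x.copy(),y.copy()
    for _ in range(8):
        s=1+p['k1']*(a*a+b*b); a,b=x/s,y/s
    P=np.stack([a*depth,b*depth,depth],-1)
    M=R.from_rotvec(np.ravel(p['rvec'])).as_matrix()
    W=(P-np.ravel(p['tvec']))@M
    W[depth<=0]=np.nan
    return W
E
python3 - <<'E'
from h import *
for n in('top','side'):
    im,d=read_camera(n); np.savez(f'{n}0.npz',im=im,d=d)
    cv2.imwrite(f'pics/{n}0.png',im[:,:,::-1]); p=camera_params(n); print(n,p)
    M=R.from_rotvec(np.ravel(p['rvec'])).as_matrix(); print(-M.T@np.ravel(p['tvec']))
s=read_state(); print(s)
E
```

```text
top {'fx': 408.68343872265496, 'fy': 408.68343872265496, 'cx': 281.9071219697828, 'cy': 213.13426898653483, 'k1': -0.03339653806842215, 'rvec': array([ 2.1516383 , -2.11136387,  0.11060975]), 'tvec': array([-0.04779805,  0.60062617,  0.82100586])}
[ 0.48120615 -0.06906077  0.894851  ]
side {'fx': 398.2598123185053, 'fy': 398.2598123185053, 'cx': 275.34501593526085, 'cy': 204.92885395056817, 'k1': -0.09561058272760631, 'rvec': array([ 2.4490266 , -0.04242276,  0.026948  ]), 'tvec': array([-0.61018962, -0.01793413,  1.0425658 ])}
[ 0.57749345 -0.70157     0.79617668]
{'t': 0.1, 'q': array([ 1.02561063e+00,  1.31083779e-01,  1.48913170e+00, -9.33481361e-08,
        1.52304629e+00, -8.53996316e-02]), 'dq': array([ 0.00130598, -0.00162194, -0.00255379,  0.00039208, -0.00037957,
       -0.00143148]), 'joint_torque': array([ 1.05001487e-03, -5.61345077e+01, -4.93093693e+01,  7.70285237e-02,
        2.91584601e-02, -1.00060211e-04]), 'tool_pos': array([0.26612737, 0.53752328, 0.40381447]), 'orientation': array([-7.15767149e-01, -3.05843495e+00,  2.49222721e-03]), 'force': array([-0.36153304, -0.31584761, -0.58753273]), 'wrist_torque': array([ 0.00174605, -0.00428491, -0.0385077 ]), 'gripper_force': 0.0, 'opening': 0.09289943460052583}
```

View pics/top0.png

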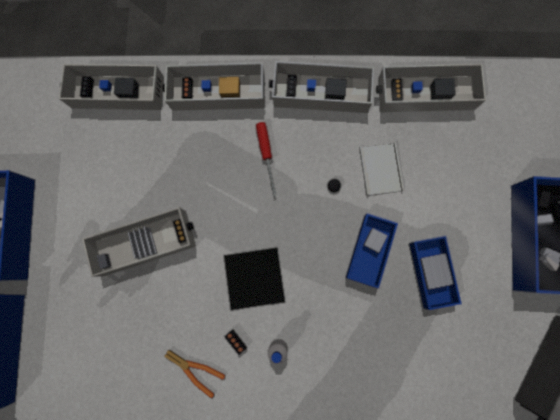

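View pics/side0.png

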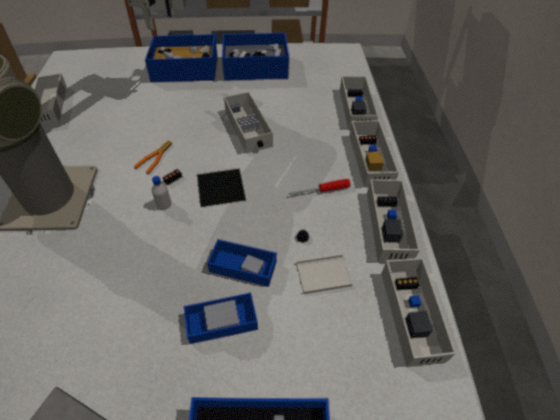

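Top view: the larger sink is in the right bin at about (437,271), with its long axis tilted. The mat is at (254,278), and the enclosure is at (140,243) with the base fins at (142,243). The side view agrees: sink (221,315), mat (221,187), enclosure (247,122).

```bash
cat >> h.py <<'E'
def onplane(name, uv, z):
    p=camera_params(name); K=np.array([[p['fx'],0,p['cx']],[0,p['fy'],p['cy']],[0,0,1]])
    # k1 model: ray -> ray*(1+k1 r^2): same as OpenCV radial k1
    n=cv2.undistortPoints(np.float64(uv).reshape(-1,1,2),K,np.array([p['k1'],0,0,0]),).reshape(-1,2)
    M=R.from_rotvec(np.ravel(p['rvec'])).as_matrix(); c=-M.T@np.ravel(p['tvec'])
    r=np.c_[n,np.ones(len(n))]@M
    return c[:2]+r[:,:2]*((z-c[2])/r[:,2])[:,None]
def rect(name,mask,z,roi):
    """largest blob in roi (u0,v0,u1,v1), its min-area rectangle on plane z: centre mm, sizes mm, long-axis angle deg"""
    m=np.zeros(mask.shape,np.uint8); u0,v0,u1,v1=roi; m[v0:v1,u0:u1]=mask[v0:v1,u0:u1]
    cs,_=cv2.findContours(m,cv2.RETR_EXTERNAL,cv2.CHAIN_APPROX_NONE)
    c=max(cs,key=cv2.contourArea); w=onplane(name,c.reshape(-1,2),z)*1000
    (cx,cy),(a,b),t=cv2.minAreaRect(w.astype(np.float32))
    if a<b: a,b,t=b,a,t+90
    return np.round([cx,cy,a,b,(t+90)%180-90],1)
E
cat > m.py <<'E'
from h import *
rois={'top':dict(sink=(412,235,462,310),mat=(215,240,295,318),enc=(78,203,196,282)),
 'side':dict(sink=(180,290,262,345),mat=(190,162,252,212),enc=(215,88,280,155))}
for n in rois:
    f=np.load(f'{n}0.npz'); im=f['im'].astype(int); d=f['d']; W=world(n,d)*1000
    hsv=cv2.cvtColor(f['im'],cv2.COLOR_RGB2HSV); S,V=hsv[...,1].astype(int),hsv[...,2].astype(int)
    r=rois[n]
    print(n,'sink',rect(n,(S<90)&(V>90)&(W[...,2]>15)&(W[...,2]<60),38,r['sink']))
    print(' mat',rect(n,V<60,3,r['mat']))
    hi=(W[...,2]>42)
    print(' enc',rect(n,hi&(S<60),55,r['enc']))
    for k in('sink','enc'):
        u0,v0,u1,v1=r[k]; z=W[v0:v1,u0:u1,2]; print(k,'z pct',np.nanpercentile(z,[5,25,50,75,95,99]).round(1))
f=np.load('top0.npz'); 
a=cv2.resize(f['im'][200:290,70:200,::-1],None,fx=6,fy=6,interpolation=cv2.INTER_CUBIC); cv2.imwrite('pics/enc.png',cv2.convertScaleAbs(a,alpha=1.4))
E
python3 m.py
```

```text
top sink [1.98400e+02 1.24432e+04 2.77180e+03 2.13690e+03 1.22000e+01]
 mat [ 522.4 -286.5  278.5  277.9    9.5]
 enc [ -2980.6 -21665.5  14316.4   5580.7    -71.3]
sink z pct [-1.2  1.5  7.  37.7 40.8 42.1]
enc z pct [-1.4  0.6  2.6 16.4 52.8 56.8]
side sink [ 5.0470e+03 -1.7615e+04  3.0927e+03  2.5214e+03  1.2600e+01]
 mat [  895.3 -2716.3   324.9   324.2     9.3]
 enc [ 3.68290e+03 -7.13159e+04  1.74013e+04  6.50300e+03 -7.11000e+01]
sink z pct [-0.6  1.5  5.7 37.6 41.3 42.7]
enc z pct [-0.4  1.4  3.5 26.2 53.  57.6]
```

View pics/enc.png

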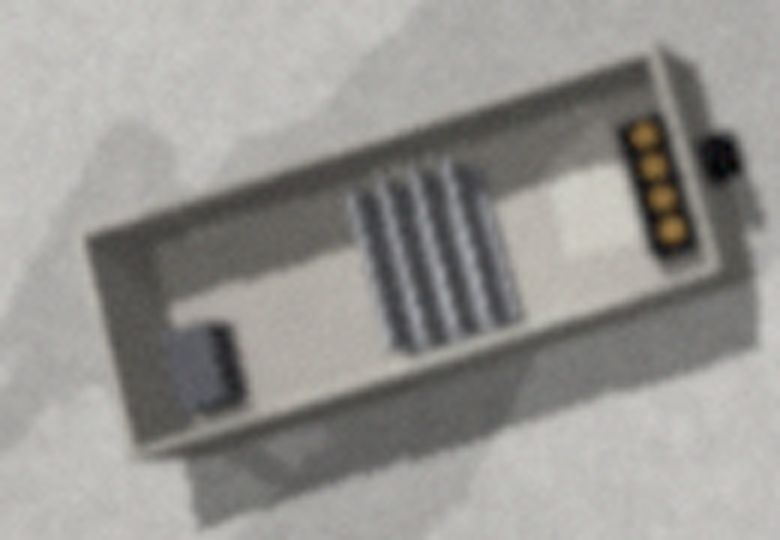

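```bash
sed -i 's/w=onplane(name,c.reshape(-1,2),z)/w=onplane(name,c.reshape(-1,2),z\/1000)/' h.py; cat >> m.py <<'E'
    
def enc(ang,c):
  for n in rois:
    f=np.load(f'{n}0.npz'); W=world(n,f['d'])*1000; t=np.radians(ang)
    g=f['im'].max(2).astype(int)
    L=(W[...,:2]-c)@np.array([[np.cos(t),-np.sin(t)],[np.sin(t),np.cos(t)]])
    ok=(abs(L[...,0])<26)&(abs(L[...,1])<80)&(W[...,2]>24)&(W[...,2]<42)
    q=L[ok]; print(n,'fins local',q.shape,np.percentile(q,[2,10,50,90,98],axis=0).round(1).tolist())
    # brightness profile across, rays cast on the fin-top plane z=33, averaged along fins
    uu,vv=np.meshgrid(np.arange(560),np.arange(420)); 
    u0,v0,u1,v1=rois[n]['enc']; U=np.c_[uu[v0:v1,u0:u1].ravel(),vv[v0:v1,u0:u1].ravel()]
    X=onplane(n,U,.033)*1000-c; X=X@np.array([[np.cos(t),-np.sin(t)],[np.sin(t),np.cos(t)]])
    G=g[v0:v1,u0:u1].ravel(); k=(abs(X[:,0])<18)&(abs(X[:,1])<60)
    b=np.arange(-50,51,1.5); i=np.digitize(X[k,1],b)
    print([(float(b[j-1]+.75),int(G[k][i==j].mean())) for j in range(1,len(b)) if (i==j).any()])
import sys
if len(sys.argv)>1: enc(float(sys.argv[1]),np.array([float(sys.argv[2]),float(sys.argv[3])]))
E
python3 m.py
```

```text
top sink [ 487.7 -358.    64.    49.3   12.2]
 mat [463.8  23.1 118.  117.7   9.5]
 enc [534.9 266.2 222.2  86.6 -71.3]
sink z pct [-1.2  1.5  7.  37.7 40.8 42.1]
enc z pct [-1.4  0.6  2.6 16.4 52.8 56.8]
side sink [ 486.4 -356.9   63.    51.4   12.6]
 mat [463.1  23.5 116.9 116.7   9.3]
 enc [535.  264.  237.9  88.9 -71.1]
sink z pct [-0.6  1.5  5.7 37.6 41.3 42.7]
enc z pct [-0.4  1.4  3.5 26.2 53.  57.6]
```

```bash
python3 m.py 18.8 535 266 | tail -4; python3 -c "
from h import *
print(R.from_rotvec(read_state()['orientation']).as_matrix().round(3))"
```

```text
top fins local (271, 2) [[-25.0, -17.1], [-20.4, -16.3], [-0.3, 6.7], [20.5, 20.4], [24.4, 22.0]]
[(-49.25, 131), (-47.75, 124), (-46.25, 122), (-44.75, 121), (-43.25, 120), (-41.75, 123), (-40.25, 123), (-38.75, 123), (-37.25, 121), (-35.75, 124), (-34.25, 119), (-32.75, 120), (-31.25, 117), (-29.75, 111), (-28.25, 98), (-26.75, 91), (-25.25, 91), (-23.75, 81), (-22.25, 67), (-20.75, 56), (-19.25, 55), (-17.75, 72), (-16.25, 94), (-14.75, 107), (-13.25, 102), (-11.75, 81), (-10.25, 61), (-8.75, 53), (-7.25, 53), (-5.75, 69), (-4.25, 90), (-2.75, 106), (-1.25, 96), (0.25, 79), (1.75, 60), (3.25, 52), (4.75, 54), (6.25, 68), (7.75, 87), (9.25, 102), (10.75, 90), (12.25, 73), (13.75, 58), (15.25, 52), (16.75, 54), (18.25, 69), (19.75, 85), (21.25, 106), (22.75, 109), (24.25, 114), (25.75, 117), (27.25, 117), (28.75, 118), (30.25, 118), (31.75, 116), (33.25, 116), (34.75, 120), (36.25, 115), (37.75, 116), (39.25, 116), (40.75, 114), (42.25, 110), (43.75, 120), (45.25, 112), (46.75, 113), (48.25, 113), (49.75, 113)]
side fins local (176, 2) [[-24.5, -18.1], [-20.7, -16.1], [-0.3, -2.1], 
[... 309 characters left out ...]
(-19.25, 69), (-17.75, 74), (-16.25, 73), (-14.75, 81), (-13.25, 92), (-11.75, 80), (-10.25, 74), (-8.75, 81), (-7.25, 79), (-5.75, 75), (-4.25, 73), (-2.75, 81), (-1.25, 92), (0.25, 84), (1.75, 76), (3.25, 78), (4.75, 78), (6.25, 78), (7.75, 74), (9.25, 76), (10.75, 87), (12.25, 84), (13.75, 71), (15.25, 76), (16.75, 79), (18.25, 78), (19.75, 79), (21.25, 81), (22.75, 101), (24.25, 100), (25.75, 95), (27.25, 115), (28.75, 118), (30.25, 104), (31.75, 121), (33.25, 115), (34.75, 102), (36.25, 112), (37.75, 126), (39.25, 115), (40.75, 104), (42.25, 115), (43.75, 114), (45.25, 115), (46.75, 99), (48.25, 120), (49.75, 102)]
[[-0.896  0.444 -0.001]
 [ 0.444  0.896 -0.001]
 [ 0.    -0.002 -1.   ]]
```

```bash
cat > go.py <<'E'
import sys; from h import *
x,y,z,yaw=map(float,sys.argv[1:5]); s=read_state(); M=R.from_rotvec(s['orientation']).as_matrix(); t=np.radians(yaw)
T=np.array([[-np.sin(t),np.cos(t),0],[np.cos(t),np.sin(t),0],[0,0,-1]]).T
T=np.column_stack([[-np.sin(t),np.cos(t),0],[np.cos(t),np.sin(t),0],[0,0,-1]])
p=s['tool_pos']*1000
print('t',round(s['t'],2),'pos',p.round(1),'yaw',np.degrees(np.arctan2(M[1,1],M[0,1])).round(2),'z axis',M[:,2].round(4),'q',s['q'].round(2),'F',s['force'].round(1),'open',round(s['opening']*1000,1),'grip',round(s['gripper_force'],1))
print('slide',(M.T@(np.array([x,y,z])-p)).round(1),'dr',R.from_matrix(M.T@T).as_rotvec().round(4))
E
python3 go.py 487 -357.5 260 12.3
```

```text
t 0.1 pos [266.1 537.5 403.8] yaw 63.66 z axis [-9.0e-04 -1.4e-03 -1.0e+00] q [ 1.03  0.13  1.49 -0.    1.52 -0.09] F [-0.4 -0.3 -0.6] open 92.9 grip 0.0
slide [-595.1 -703.8  144.9] dr [-1.600e-03  6.000e-04  8.963e-01]
```

Request:
servo_tool --increments '[{"slide": [-30,-35,0],"dr": [0,0,0.045],"jaw": 0.16},{"slide": [-595,-704,100],"dr": [-0.0016,0.0006,0.896],"jaw": 0.16},{"slide": [-595,-704,100],"dr": [-0.0016,0.0006,0.896],"jaw": 0.16},{"slide": [-595,-704,100],"dr": [-0.0016,0.0006,0.896],"jaw": 0.16},{"slide": [-595,-704,100],"dr": [-0.0016,0.0006,0.896],"jaw": 0.16},{"slide": [-595,-704,100],"dr": [-0.0016,0.0006,0.896],"jaw": 0.16},{"slide": [-595,-704,100],"dr": [-0.0016,0.0006,0.896],"jaw": 0.16},{"slide": [-595,-704,100],"dr": [-0.0016,0.0006,0.896],"jaw": 0.16},{"slide": [-595,-704,100],"dr": [-0.0016,0.0006,0.896],"jaw": 0.16},{"slide": [-595,-704,100],"dr": [-0.0016,0.0006,0.896],"jaw": 0.16},{"slide": [-595,-704,100],"dr": [-0.0016,0.0006,0.896],"jaw": 0.16},{"slide": [-595,-704,100],"dr": [-0.0016,0.0006,0.896],"jaw": 0.16},{"slide": [-595,-704,100],"dr": [-0.0016,0.0006,0.896],"jaw": 0.16},{"slide": [-595,-704,100],"dr": [-0.0016,0.0006,0.896],"jaw": 0.16},{"slide": [-595,-704,100],"dr": [-0.0016,0.0006,0.896],"jaw": 0.16},{"slide": [-595,-704,100],"dr": [-0.0016,0.0006,0.896],"jaw": 0.16},{"slide": [-595,-704,100],"dr": [-0.0016,0.0006,0.896],"jaw": 0.16},{"slide": [-595,-704,100],"dr": [-0.0016,0.0006,0.896],"jaw": 0.16},{"slide": [-595,-704,100],"dr": [-0.0016,0.0006,0.896],"jaw": 0.16},{"slide": [-595,-704,100],"dr": [-0.0016,0.0006,0.896],"jaw": 0.16}]'

```text
t: 2.1
tool_pos: [0.4866, -0.3607, 0.303]
orientation: [-1.973, -2.442, -0.001]
force: [0.1, 0.4, 0.3]
opening: 0.078
gripper_force: 0.0
```

```bash
python3 go.py 487 -357.5 260 12.3
```

```text
t 2.1 pos [ 486.6 -360.7  303. ] yaw 12.13 z axis [-7.0e-04  1.7e-03 -1.0e+00] q [-0.72  0.21  1.58  0.    1.35 -0.93] F [0.1 0.4 0.3] open 78.0 grip 0.0
slide [ 2.9  1.1 43. ] dr [-0.0003 -0.0019 -0.003 ]
```

Request:
servo_tool --increments '[{"slide": [3,1,40],"dr": [0,-0.0019,-0.003],"jaw": 0.16},{"slide": [3,1,58],"dr": [0,-0.0019,-0.003],"jaw": 0.16},{"slide": [3,1,58],"dr": [0,-0.0019,-0.003],"jaw": 0.16},{"slide": [3,1,58],"dr": [0,-0.0019,-0.003],"jaw": 0.16}]'

```text
t: 2.5
tool_pos: [0.4874, -0.3534, 0.2469]
orientation: [1.966, 2.45, 0.001]
force: [1.1, 0.5, 0.8]
opening: 0.078
gripper_force: 0.0
```

```bash
python3 go.py 487 -357.5 197 12.3; python3 - <<'E'
from h import *
a,d=read_camera('side'); b,e=read_camera('top'); np.savez('x1.npz',a=a,b=b)
a=cv2.resize(a[200:360,120:320],(500,400),interpolation=cv2.INTER_CUBIC)
cv2.imwrite('pics/x1.png',cv2.convertScaleAbs(a[:,:,::-1],alpha=1.5))
E
python3 go.py 487 -357.5 197 12.3
```

```text
t 2.5 pos [ 487.4 -353.4  246.9] yaw 12.52 z axis [ 6.e-04  2.e-04 -1.e+00] q [-0.71  0.26  1.64  0.    1.24 -0.93] F [1.1 0.5 0.8] open 78.0 grip 0.0
slide [-4.  -1.3 49.9] dr [ 0.0007 -0.0001  0.0038]
t 2.6 pos [ 488.1 -354.1  248.7] yaw 12.52 z axis [ 0.0033 -0.0021 -1.    ] q [-0.71  0.26  1.63  0.    1.24 -0.93] F [ 0.4 -0.3  0.3] open 77.9 grip 0.0
slide [-3.  -1.9 51.7] dr [0.0028 0.0028 0.0038]
```

View pics/x1.png

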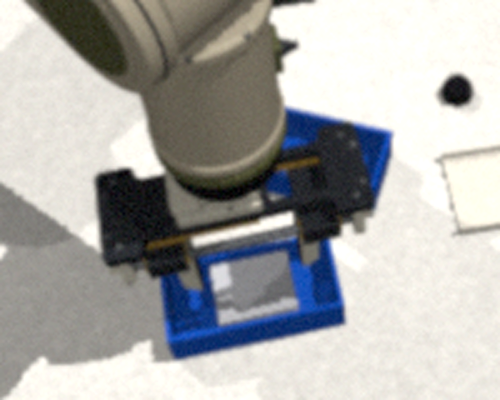

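The gripper straddles the sink's ends, with the sink at about (250,290) in the crop. The commanded pose is about 3.5 mm off in y, so I'll correct that while descending.

Request:
servo_tool --increments '[{"slide": [-3.5,-1.6,0],"dr": [0.001,0.001,0.0038],"jaw": 0.16},{"slide": [-3.5,-1.6,15],"dr": [0.001,0.001,0.0038],"jaw": 0.16},{"slide": [-3.5,-1.6,30],"dr": [0.001,0.001,0.0038],"jaw": 0.16},{"slide": [-3.5,-1.6,42],"dr": [0.001,0.001,0.0038],"jaw": 0.16},{"slide": [-3.5,-1.6,51],"dr": [0.001,0.001,0.0038],"jaw": 0.16},{"slide": [-3.5,-1.6,51],"dr": [0.001,0.001,0.0038],"jaw": 0.16},{"slide": [-3.5,-1.6,51],"dr": [0.001,0.001,0.0038],"jaw": 0.16}]'

```text
t: 3.3
tool_pos: [0.4866, -0.3577, 0.1953]
orientation: [-1.971, -2.445, -0.001]
force: [0.4, -0.1, 0.2]
opening: 0.0782
gripper_force: 0.0
```

```bash
python3 go.py 487 -357.5 197 12.3
```

```text
t 3.3 pos [ 486.6 -357.7  195.3] yaw 12.28 z axis [-6.e-04  9.e-04 -1.e+00] q [-0.72  0.33  1.65  0.    1.16 -0.93] F [ 0.4 -0.1  0.2] open 78.2 grip 0.0
slide [ 0.1  0.4 -1.7] dr [-0.0004 -0.001  -0.0004]
```

Close with about 20 N, then lift.

Request:
servo_tool --increments '[{"slide": [0,0,0],"dr": [0,0,0],"jaw": 0.4},{"slide": [0,0,0],"dr": [0,0,0],"jaw": 0.4},{"slide": [0,0,0],"dr": [0,0,0],"jaw": 0.5},{"slide": [0,0,0],"dr": [0,0,0],"jaw": 0.5},{"slide": [0,0,0],"dr": [0,0,0],"jaw": 0.5},{"slide": [0,0,0],"dr": [0,0,0],"jaw": 0.5},{"slide": [0,0,0],"dr": [0,0,0],"jaw": 0.5},{"slide": [0,0,-3],"dr": [0,0,0],"jaw": 0.5},{"slide": [0,0,-8],"dr": [0,0,0],"jaw": 0.5},{"slide": [0,0,-15],"dr": [0,0,0],"jaw": 0.5},{"slide": [0,0,-25],"dr": [0,0,0],"jaw": 0.5},{"slide": [0,0,-40],"dr": [0,0,0],"jaw": 0.5},{"slide": [0,0,-55],"dr": [0,0,0],"jaw": 0.5},{"slide": [0,0,-70],"dr": [0,0,0],"jaw": 0.5},{"slide": [0,0,-80],"dr": [0,0,0],"jaw": 0.5},{"slide": [0,0,-80],"dr": [0,0,0],"jaw": 0.5}]' --force 20

```text
t: 4.9
tool_pos: [0.4873, -0.3584, 0.2785]
orientation: [1.969, 2.443, 0.0]
force: [0.5, -0.3, -1.4]
opening: 0.0638
gripper_force: 20.0
```

```bash
python3 go.py 464 23 240 18.8
```

```text
t 4.9 pos [ 487.3 -358.4  278.5] yaw 12.27 z axis [ 0.0032 -0.0024 -1.    ] q [-0.72  0.23  1.61  0.    1.3  -0.93] F [ 0.5 -0.3 -1.4] open 63.8 grip 20.0
slide [377.7  58.2  37.6] dr [ 0.0024  0.0032 -0.1139]
```

Request:
servo_tool --increments '[{"slide": [10,1.5,0],"dr": [0,0,-0.01],"jaw": 0.5},{"slide": [35,5,0],"dr": [0,0,-0.02],"jaw": 0.5},{"slide": [70,10.5,0],"dr": [0,0,-0.03],"jaw": 0.5},{"slide": [110,17,0],"dr": [0,0,-0.04],"jaw": 0.5},{"slide": [150,23,0],"dr": [0,0,-0.05],"jaw": 0.5},{"slide": [190,29,0],"dr": [0,0,-0.06],"jaw": 0.5},{"slide": [230,35.5,0],"dr": [0,0,-0.07],"jaw": 0.5},{"slide": [270,41.5,5],"dr": [0,0,-0.08],"jaw": 0.5},{"slide": [310,48,15],"dr": [0,0,-0.09],"jaw": 0.5},{"slide": [345,53,25],"dr": [0,0,-0.1],"jaw": 0.5},{"slide": [368,57,35],"dr": [0,0,-0.114],"jaw": 0.5},{"slide": [377.5,58,45],"dr": [0,0,-0.114],"jaw": 0.5},{"slide": [377.5,58,50],"dr": [0,0,-0.114],"jaw": 0.5},{"slide": [377.5,58,50],"dr": [0,0,-0.114],"jaw": 0.5},{"slide": [377.5,58,50],"dr": [0,0,-0.114],"jaw": 0.5}]'

```text
t: 6.4
tool_pos: [0.4632, 0.0224, 0.2259]
orientation: [-1.83, -2.553, 0.0]
force: [-0.2, 0.1, -0.6]
opening: 0.0642
gripper_force: 20.0
```

```bash
python3 - <<'E'
from h import *
a,d=read_camera('side'); W=world('side',d)*1000
a=cv2.resize(a[110:240,130:310],(720,520),interpolation=cv2.INTER_CUBIC)
cv2.imwrite('pics/x2.png',cv2.convertScaleAbs(a[:,:,::-1],alpha=1.5))
E
python3 go.py 464 23 195.5 18.8
```

```text
t 6.45 pos [463.4  22.4 226.2] yaw 18.72 z axis [ 6.e-04  0.e+00 -1.e+00] q [-0.06 -0.07  2.04  0.    1.18 -0.39] F [ 0.3 -0.1 -0.7] open 63.8 grip 20.0
slide [ 0.4  0.7 30.7] dr [ 0.0005  0.0002 -0.0013]
```

View pics/x2.png

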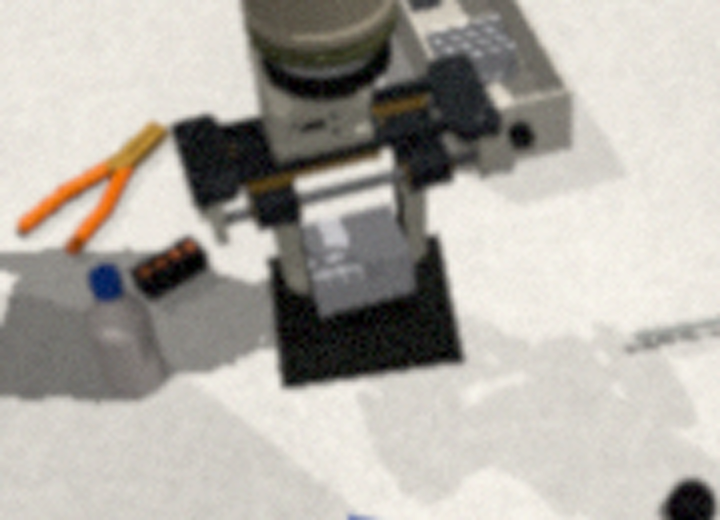

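The sink at crop (360,260) is held level over the mat's centre. Lowering gently.

Request:
servo_tool --increments '[{"slide": [0,0,10],"dr": [0,0,0],"jaw": 0.5},{"slide": [0,0,20],"dr": [0,0,0],"jaw": 0.5},{"slide": [0,0,26],"dr": [0,0,0],"jaw": 0.5},{"slide": [0,0,28],"dr": [0,0,0],"jaw": 0.5},{"slide": [0,0,29],"dr": [0,0,0],"jaw": 0.5},{"slide": [0,0,29.5],"dr": [0,0,0],"jaw": 0.5},{"slide": [0,0,29.5],"dr": [0,0,0],"jaw": 0.5}]'

```text
t: 7.15
tool_pos: [0.4633, 0.0235, 0.1966]
orientation: [1.828, 2.554, 0.001]
force: [-0.6, -0.4, -1.4]
opening: 0.0635
gripper_force: 20.0
```

```bash
python3 go.py 464 23 195.5 18.8
```

```text
t 7.15 pos [463.3  23.5 196.6] yaw 18.81 z axis [ 5.e-04  3.e-04 -1.e+00] q [-0.06 -0.02  2.05  0.    1.11 -0.39] F [-0.6 -0.4 -1.4] open 63.5 grip 20.0
slide [-0.7  0.5  1.1] dr [ 0.0006 -0.0001  0.0002]
```

Request:
servo_tool --increments '[{"slide": [0,0,0.5],"dr": [0,0,0],"jaw": 0.5},{"slide": [0,0,1],"dr": [0,0,0],"jaw": 0.5},{"slide": [0,0,1],"dr": [0,0,0],"jaw": 0.5}]'

```text
t: 7.45
tool_pos: [0.4632, 0.0234, 0.1955]
orientation: [1.828, 2.554, 0.001]
force: [0.5, -0.2, -0.2]
opening: 0.0639
gripper_force: 20.0
```

Request:
servo_tool --increments '[{"slide": [0,0,0.5],"dr": [0,0,0],"jaw": 0.5},{"slide": [0,0,1],"dr": [0,0,0],"jaw": 0.5},{"slide": [0,0,1],"dr": [0,0,0],"jaw": 0.5}]'

```text
t: 7.75
tool_pos: [0.4633, 0.0234, 0.1955]
orientation: [-1.829, -2.555, -0.0]
force: [-6.6, 0.9, 12.6]
opening: 0.0637
gripper_force: 20.0
```

Request:
servo_tool --increments '[{"slide": [0,0,-0.8],"dr": [0,0,0],"jaw": 0.5},{"slide": [0,0,-0.8],"dr": [0,0,0],"jaw": 0.3},{"slide": [0,0,-0.8],"dr": [0,0,0],"jaw": 0.2},{"slide": [0,0,-0.8],"dr": [0,0,0],"jaw": 0.15},{"slide": [0,0,-0.8],"dr": [0,0,0],"jaw": 0.15},{"slide": [0,0,-0.8],"dr": [0,0,0],"jaw": 0.15},{"slide": [0,0,-10],"dr": [0,0,0],"jaw": 0.15},{"slide": [0,0,-25],"dr": [0,0,0],"jaw": 0.15},{"slide": [0,0,-45],"dr": [0,0,0],"jaw": 0.15},{"slide": [0,0,-60],"dr": [0,0,0],"jaw": 0.15},{"slide": [0,0,-60],"dr": [0,0,0],"jaw": 0.15},{"slide": [0,0,-60],"dr": [0,0,0],"jaw": 0.15}]'

```text
t: 8.95
tool_pos: [0.4632, 0.0234, 0.2547]
orientation: [1.828, 2.554, 0.001]
force: [-0.6, -1.0, -1.0]
opening: 0.0788
gripper_force: 0.0
```

```bash
python3 go.py 463.3 23.4 250 108.8
```

```text
t 8.95 pos [463.2  23.4 254.7] yaw 18.8 z axis [ 1.2e-03  2.0e-04 -1.0e+00] q [-0.06 -0.11  2.02  0.    1.24 -0.39] F [-0.6 -1.  -1. ] open 78.8 grip 0.0
slide [-0.   0.1  4.7] dr [ 8.0000e-04  1.1000e-03 -1.5707e+00]
```

Request:
servo_tool --increments '[{"slide": [0,0,0],"dr": [0,0,-0.07],"jaw": 0.15},{"slide": [0,0,0],"dr": [0,0,-0.2],"jaw": 0.15},{"slide": [0,0,0],"dr": [0,0,-0.34],"jaw": 0.15},{"slide": [0,0,0],"dr": [0,0,-0.48],"jaw": 0.15},{"slide": [0,0,0],"dr": [0,0,-0.62],"jaw": 0.15},{"slide": [0,0,0],"dr": [0,0,-0.76],"jaw": 0.15},{"slide": [0,0,0],"dr": [0,0,-0.9],"jaw": 0.15},{"slide": [0,0,0],"dr": [0,0,-1.04],"jaw": 0.15},{"slide": [0,0,0],"dr": [0,0,-1.18],"jaw": 0.15},{"slide": [0,0,0],"dr": [0,0,-1.32],"jaw": 0.15},{"slide": [0,0,0],"dr": [0,0,-1.45],"jaw": 0.15},{"slide": [0,0,0],"dr": [0,0,-1.54],"jaw": 0.15},{"slide": [0,0,0],"dr": [0,0,-1.5708],"jaw": 0.15},{"slide": [0,0,0],"dr": [0,0,-1.5708],"jaw": 0.15},{"slide": [0,0,0],"dr": [0,0,-1.5708],"jaw": 0.15}]'

```text
t: 10.45
tool_pos: [0.4627, 0.0234, 0.2535]
orientation: [0.511, -3.098, -0.001]
force: [0.0, -0.0, -0.5]
opening: 0.0788
gripper_force: 0.0
```

```bash
python3 go.py 463.3 23.4 196 108.8
```

```text
t 10.45 pos [462.7  23.4 253.5] yaw 108.74 z axis [-1.5e-03  4.0e-04 -1.0e+00] q [-0.06 -0.11  2.02  0.    1.24 -1.96] F [ 0.  -0.  -0.5] open 78.8 grip 0.0
slide [-0.6 -0.3 57.5] dr [ 0.0009 -0.0013 -0.0011]
```

Grip lightly to centre the sink across its fins, then release, rise and move aside to calibrate the cameras against the TCP.

Request:
servo_tool --increments '[{"slide": [0,0,15],"dr": [0,0,0],"jaw": 0.15},{"slide": [0,0,35],"dr": [0,0,0],"jaw": 0.15},{"slide": [0,0,50],"dr": [0,0,0],"jaw": 0.2},{"slide": [0,0,58],"dr": [0,0,0],"jaw": 0.3},{"slide": [0,0,58],"dr": [0,0,0],"jaw": 0.35},{"slide": [0,0,58],"dr": [0,0,0],"jaw": 0.4},{"slide": [0,0,58],"dr": [0,0,0],"jaw": 0.44},{"slide": [0,0,58],"dr": [0,0,0],"jaw": 0.6},{"slide": [0,0,58],"dr": [0,0,0],"jaw": 0.6},{"slide": [0,0,58],"dr": [0,0,0],"jaw": 0.6},{"slide": [0,0,58],"dr": [0,0,0],"jaw": 0.6},{"slide": [0,0,58],"dr": [0,0,0],"jaw": 0.6}]' --force 10

```text
t: 11.65
tool_pos: [0.4637, 0.0234, 0.1973]
orientation: [-0.513, 3.098, -0.0]
force: [-0.8, -0.0, 6.7]
opening: 0.0508
gripper_force: 10.0
```

```bash
python3 go.py 463.3 23.4 196 108.8
```

```text
t 11.65 pos [463.7  23.4 197.3] yaw 108.81 z axis [ 1.7e-03  2.0e-04 -1.0e+00] q [-0.06 -0.02  2.05  0.    1.11 -1.96] F [-0.8 -0.   6.7] open 50.8 grip 10.0
slide [0.4 0.1 1.3] dr [-0.0004  0.0017  0.0001]
```

Request:
servo_tool --increments '[{"slide": [0,0,0],"dr": [0,0,0],"jaw": 0.35},{"slide": [0,0,0],"dr": [0,0,0],"jaw": 0.2},{"slide": [0,0,0],"dr": [0,0,0],"jaw": 0.2},{"slide": [0,0,0],"dr": [0,0,0],"jaw": 0.2},{"slide": [0,0,-20],"dr": [0,0,0],"jaw": 0.2},{"slide": [0,0,-50],"dr": [0,0,0],"jaw": 0.2},{"slide": [0,20,-80],"dr": [0,0,0],"jaw": 0.2},{"slide": [0,50,-100],"dr": [0,0,0],"jaw": 0.2},{"slide": [0,100,-100],"dr": [0,0,0],"jaw": 0.2},{"slide": [0,150,-100],"dr": [0,0,0],"jaw": 0.2},{"slide": [0,200,-100],"dr": [0,0,0],"jaw": 0.2},{"slide": [0,240,-100],"dr": [0,0,0],"jaw": 0.2},{"slide": [0,250,-100],"dr": [0,0,0],"jaw": 0.2},{"slide": [0,250,-100],"dr": [0,0,0],"jaw": 0.2}]'

```text
t: 13.05
tool_pos: [0.3819, 0.2611, 0.2963]
orientation: [0.518, -3.098, -0.0]
force: [0.1, -0.4, 0.2]
opening: 0.0741
gripper_force: 0.0
```

```bash
python3 go.py 463.3 23.4 196 108.8; python3 - <<'E'
from h import *
for n in('top','side'):
    im,d=read_camera(n); np.savez(f'{n}1.npz',im=im,d=d); W=world(n,d)*1000
    hsv=cv2.cvtColor(im,cv2.COLOR_RGB2HSV); V=hsv[...,2].astype(int)
    roi=(215,230,305,318) if n=='top' else (180,145,262,215)
    X=W.copy()
    ok=(abs(W[...,0]-463)<50)&(abs(W[...,1]-23)<50)
    print(n,'plate by depth',rect(n,ok&(W[...,2]>32)&(W[...,2]<50),37,roi),'by brightness',rect(n,ok&(V>75)&(W[...,2]>28)&(W[...,2]<50),37,roi), 'z',np.nanmedian(W[...,2][ok&(W[...,2]>30)&(W[...,2]<50)]))
    if n=='top': o=cv2.resize(im[225:325,205:305],(500,500),interpolation=cv2.INTER_CUBIC)
cv2.imwrite('pics/x3.png',cv2.convertScaleAbs(np.hstack([o[:,:400],cv2.resize(im[135:235,180:260],(400,500),interpolation=cv2.INTER_CUBIC)])[:,:,::-1],alpha=1.5))
E
```

```text
t 13.05 pos [381.9 261.1 296.3] yaw 108.99 z axis [-3.e-04  0.e+00 -1.e+00] q [ 0.49 -0.17  1.99  0.    1.33 -1.41] F [ 0.1 -0.4  0.2] open 74.1 grip 0.0
slide [   0.3 -251.2  100.2] dr [ 0.0001 -0.0002  0.0033]
top plate by depth [462.6  24.2  64.   51.2  18.8] by brightness [462.8  23.7  64.   51.3  18.6] z 37.31597773554673
side plate by depth [463.8  21.6  65.5  56.   19.9] by brightness [464.2  20.4  64.6  56.8  17.9] z 38.54538448003536
```

View pics/x3.png

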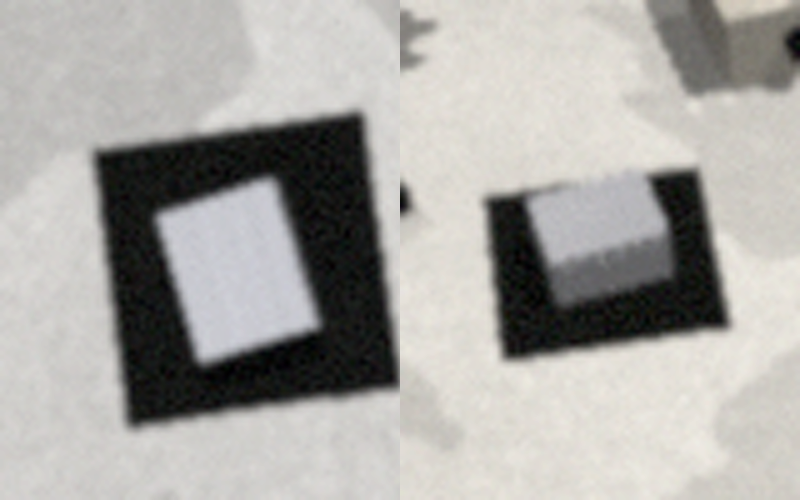

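The sink stands upright on the mat at about (238,272) in the top crop, clear of the gripper. Next I'll calibrate both cameras on it and refine the base.

```bash
python3 - <<'E'
from h import *
from scipy.optimize import curve_fit
true=np.array([463.3,23.4]); t=np.radians(18.8); A=np.array([[np.cos(t),-np.sin(t)],[np.sin(t),np.cos(t)]])
for n,roi,er,th in(('top',(215,230,305,318),(78,203,196,282),90),('side',(180,145,262,215),(215,88,280,155),95)):
    f=np.load(f'{n}1.npz'); im=f['im']; W=world(n,f['d'])*1000; V=im.max(2).astype(int)
    ok=(abs(W[...,0]-463)<50)&(abs(W[...,1]-23)<50)&(W[...,2]>28)
    r=rect(n,ok&(V>th),37,roi); off=(r[:2]-true); print(n,r,'off local',(off@A).round(1))
    im=np.load(f'{n}0.npz')['im']; g=im.max(2).astype(float); u0,v0,u1,v1=er
    uu,vv=np.meshgrid(np.arange(u0,u1),np.arange(v0,v1)); X=(onplane(n,np.c_[uu.ravel(),vv.ravel()],.033)*1000-[535,266])@A; G=g[v0:v1,u0:u1].ravel()
    for ang in (-2,-1,0,1,2):
      best=[]
      for x0,x1 in((-26,-9),(-9,9),(9,26)):
        Y=X[:,1]-np.tan(np.radians(ang))*X[:,0]
        k=(X[:,0]>x0)&(X[:,0]<x1)&(Y>-18)&(Y<25)
        # period 12 mm -> phase of fundamental by least squares
        B=np.c_[np.ones(k.sum()),Y[k],np.cos(2*np.pi*Y[k]/12),np.sin(2*np.pi*Y[k]/12)]
        c=np.linalg.lstsq(B,G[k],rcond=None)[0]; ph=np.arctan2(c[3],c[2])*12/2/np.pi
        best.append((round(ph,2),round(np.hypot(c[2],c[3]),1)))
      print(ang,best)
E
```

```text
top [463.   23.7  63.5  50.9  18.8] off local [-0.2  0.4]
-2 [(np.float64(-2.75), np.float64(29.8)), (np.float64(-2.18), np.float64(28.4)), (np.float64(-1.96), np.float64(24.7))]
-1 [(np.float64(-2.49), np.float64(30.1)), (np.float64(-2.18), np.float64(28.5)), (np.float64(-2.25), np.float64(24.5))]
0 [(np.float64(-2.22), np.float64(30.3)), (np.float64(-2.18), np.float64(28.5)), (np.float64(-2.53), np.float64(24.4))]
1 [(np.float64(-1.94), np.float64(30.3)), (np.float64(-2.18), np.float64(28.5)), (np.float64(-2.82), np.float64(24.1))]
2 [(np.float64(-1.67), np.float64(30.3)), (np.float64(-2.18), np.float64(28.4)), (np.float64(-3.1), np.float64(23.8))]
side [463.5  23.7  63.8  50.1  17.9] off local [0.3 0.2]
-2 [(np.float64(-1.31), np.float64(6.8)), (np.float64(-0.56), np.float64(6.1)), (np.float64(-0.07), np.float64(5.1))]
-1 [(np.float64(-0.99), np.float64(6.8)), (np.float64(-0.54), np.float64(6.2)), (np.float64(-0.38), np.float64(5.0))]
0 [(np.float64(-0.92), np.float64(6.5)), (np.float64(-0.53), np.float64(6.2)), (np.float64(-0.67), np.float64(5.1))]
1 [(np.float64(-0.68), np.float64(6.1)), (np.float64(-0.51), np.float64(6.2)), (np.float64(-0.94), np.float64(5.1))]
2 [(np.float64(-0.37), np.float64(6.1)), (np.float64(-0.5), np.float64(6.2)), (np.float64(-1.21), np.float64(5.2))]
```

```bash
python3 - <<'E'
from h import *
t=np.radians(18.8); A=np.array([[np.cos(t),-np.sin(t)],[np.sin(t),np.cos(t)]])
for n in('top','side'):
    W=world(n,np.load(f'{n}0.npz')['d'])*1000; L=(W[...,:2]-[535,266])@A
    ok=(abs(L[...,0])<24)&(abs(L[...,1]-3.5)<24)
    for lo,hi in((29,40),(31,40),(12,24)):
        y=L[...,1][ok&(W[...,2]>lo)&(W[...,2]<hi)]; z=np.exp(2j*np.pi*y/12).mean()
        print(n,lo,hi,len(y),'phase+6:',round(np.angle(z)*12/2/np.pi%12+6,2)%12,'conc',abs(z).round(2))
    # wall interior x positions at mid height: rim points
    w=(W[...,2]>50)&(W[...,2]<60)&(abs(L[...,1])<90)&(abs(L[...,0])<50); x=L[...,0][w]
    print(' rims x',np.median(x[x<0]).round(1),np.median(x[x>0]).round(1))
E
python3 go.py 463.3 23.4 296 108.8
```

```text
top 29 40 176 phase+6: 2.5299999999999994 conc 0.81
top 31 40 139 phase+6: 2.66 conc 0.83
top 12 24 161 phase+6: 1.6199999999999992 conc 0.94
 rims x -39.6 40.4
side 29 40 127 phase+6: 2.1400000000000006 conc 0.58
side 31 40 85 phase+6: 2.01 conc 0.57
side 12 24 55 phase+6: 1.8000000000000007 conc 0.57
 rims x -40.7 40.8
t 13.15 pos [382.7 259.4 296.2] yaw 108.83 z axis [-2.e-04 -5.e-04 -1.e+00] q [ 0.48 -0.17  1.99 -0.    1.33 -1.41] F [ 0.6 -0.5  0.5] open 74.1 grip 0.0
slide [-1.000e-01 -2.494e+02  3.000e-01] dr [-0.0004 -0.0003  0.0005]
```

Request:
servo_tool --increments '[{"slide": [0,-20,0],"dr": [0,0,0],"jaw": 0.2},{"slide": [0,-65,0],"dr": [0,0,0],"jaw": 0.2},{"slide": [0,-115,0],"dr": [0,0,0],"jaw": 0.2},{"slide": [0,-165,0],"dr": [0,0,0],"jaw": 0.2},{"slide": [0,-210,0],"dr": [0,0,0],"jaw": 0.2},{"slide": [0,-240,15],"dr": [0,0,0],"jaw": 0.2},{"slide": [0,-250,35],"dr": [0,0,0],"jaw": 0.2},{"slide": [0,-250,42],"dr": [0,0,0],"jaw": 0.2},{"slide": [0,-250,42],"dr": [0,0,0],"jaw": 0.2},{"slide": [0,-250,42],"dr": [0,0,0],"jaw": 0.2}]' --force 25

```text
t: 14.15
tool_pos: [0.463, 0.0235, 0.2548]
orientation: [-0.513, 3.099, 0.001]
force: [0.4, -0.4, 0.3]
opening: 0.0742
gripper_force: 0.0
```

```bash
python3 go.py 463.3 23.4 196 108.8
```

```text
t 14.15 pos [463.   23.5 254.8] yaw 108.79 z axis [-0.e+00  5.e-04 -1.e+00] q [-0.06 -0.11  2.02  0.    1.24 -1.96] F [ 0.4 -0.4  0.3] open 74.2 grip 0.0
slide [-0.3 -0.2 58.8] dr [ 0.0004  0.0001 -0.0002]
```

Request:
servo_tool --increments '[{"slide": [0,0,15],"dr": [0,0,0],"jaw": 0.2},{"slide": [0,0,35],"dr": [0,0,0],"jaw": 0.2},{"slide": [0,0,50],"dr": [0,0,0],"jaw": 0.25},{"slide": [0,0,58],"dr": [0,0,0],"jaw": 0.3},{"slide": [0,0,58],"dr": [0,0,0],"jaw": 0.35},{"slide": [0,0,58],"dr": [0,0,0],"jaw": 0.42},{"slide": [0,0,58],"dr": [0,0,0],"jaw": 0.6},{"slide": [0,0,58],"dr": [0,0,0],"jaw": 0.6},{"slide": [0,0,58],"dr": [0,0,0],"jaw": 0.6},{"slide": [0,0,58],"dr": [0,0,0],"jaw": 0.6},{"slide": [0,0,56],"dr": [0,0,0],"jaw": 0.6},{"slide": [0,0,50],"dr": [0,0,0],"jaw": 0.6},{"slide": [0,0,40],"dr": [0,0,0],"jaw": 0.6},{"slide": [0,0,25],"dr": [0,0,0],"jaw": 0.6},{"slide": [0,0,5],"dr": [0,0,0],"jaw": 0.6},{"slide": [0,0,-15],"dr": [0,0,0],"jaw": 0.6},{"slide": [0,0,-28],"dr": [0,0,0],"jaw": 0.6},{"slide": [0,0,-32],"dr": [0,0,0],"jaw": 0.6},{"slide": [0,0,-32],"dr": [0,0,0],"jaw": 0.6}]' --force 25

```text
t: 16.05
tool_pos: [0.4633, 0.0234, 0.287]
orientation: [-0.513, 3.098, 0.0]
force: [-0.3, -0.3, -1.7]
opening: 0.0506
gripper_force: 25.0
```

```bash
python3 go.py 534.2 268.9 286 108.8
```

```text
t 16.05 pos [463.3  23.4 287. ] yaw 108.8 z axis [ 1.4e-03  2.0e-04 -1.0e+00] q [-0.06 -0.16  1.99  0.    1.3  -1.96] F [-0.3 -0.3 -1.7] open 50.6 grip 25.0
slide [-146.3  209.6    1.1] dr [-0.0002  0.0014  0.    ]
```

Request:
servo_tool --increments '[{"slide": [-6,8.5,0],"dr": [0,0,0],"jaw": 0.6},{"slide": [-20,28.5,0],"dr": [0,0,0],"jaw": 0.6},{"slide": [-40,57,0],"dr": [0,0,0],"jaw": 0.6},{"slide": [-62,89,0],"dr": [0,0,0],"jaw": 0.6},{"slide": [-84,120,0],"dr": [0,0,0],"jaw": 0.6},{"slide": [-106,152,0],"dr": [0,0,0],"jaw": 0.6},{"slide": [-126,180,0],"dr": [0,0,0],"jaw": 0.6},{"slide": [-139,199,0],"dr": [0,0,0],"jaw": 0.6},{"slide": [-145,207.5,0],"dr": [0,0,0],"jaw": 0.6},{"slide": [-146.3,209.6,0],"dr": [0,0,0],"jaw": 0.6},{"slide": [-146.3,209.6,0],"dr": [0,0,0],"jaw": 0.6},{"slide": [-146.3,209.6,0],"dr": [0,0,0],"jaw": 0.6},{"slide": [-146.3,209.6,0],"dr": [0,0,0],"jaw": 0.6}]'

```text
t: 17.35
tool_pos: [0.534, 0.268, 0.2864]
orientation: [0.511, -3.1, -0.0]
force: [-1.1, -0.4, -1.3]
opening: 0.0507
gripper_force: 25.0
```

```bash
python3 - <<'E'
from h import *
a,d=read_camera('side')
a=cv2.resize(a[60:180,170:320],(750,600),interpolation=cv2.INTER_CUBIC)
cv2.imwrite('pics/x4.png',cv2.convertScaleAbs(a[:,:,::-1],alpha=1.6))
E
python3 go.py 534.2 268.9 228 108.8
```

```text
t 17.4 pos [534.1 268.  286.6] yaw 108.74 z axis [ 1.e-04  2.e-04 -1.e+00] q [ 0.38  0.21  1.62  0.    1.31 -1.52] F [-0.2  0.  -1.3] open 50.9 grip 25.0
slide [-0.4  0.8 58.6] dr [ 0.0001  0.0002 -0.0011]
```

View pics/x4.png

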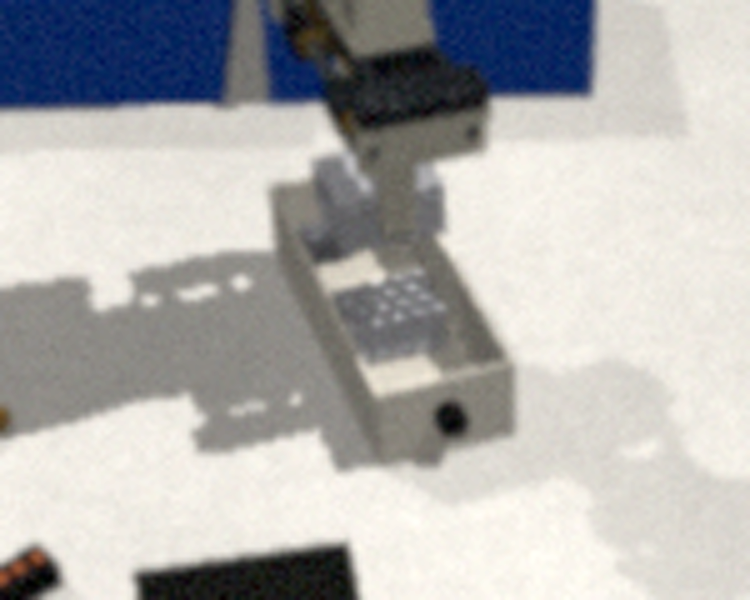

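The sink hangs centred between the long walls, its end at about (390,200) in the crop, with the base fins visible at (400,310). Lowering in guarded stages.

Request:
servo_tool --increments '[{"slide": [0,0.8,10],"dr": [0,0,0],"jaw": 0.6},{"slide": [0,0.8,25],"dr": [0,0,0],"jaw": 0.6},{"slide": [0,0.8,40],"dr": [0,0,0],"jaw": 0.6},{"slide": [0,0.8,50],"dr": [0,0,0],"jaw": 0.6},{"slide": [0,0.8,56],"dr": [0,0,0],"jaw": 0.6},{"slide": [0,0.8,58],"dr": [0,0,0],"jaw": 0.6},{"slide": [0,0.8,59],"dr": [0,0,0],"jaw": 0.6},{"slide": [0,0.8,60],"dr": [0,0,0],"jaw": 0.6},{"slide": [0,0.8,61],"dr": [0,0,0],"jaw": 0.6},{"slide": [0,0.8,61],"dr": [0,0,0],"jaw": 0.6}]'

```text
t: 18.4
tool_pos: [0.5339, 0.2698, 0.2258]
orientation: [-0.513, 3.099, 0.001]
force: [-0.5, -0.1, -0.8]
opening: 0.0509
gripper_force: 25.0
```

Request:
servo_tool --increments '[{"slide": [0,0,1],"dr": [0,0,0],"jaw": 0.6},{"slide": [0,0,2],"dr": [0,0,0],"jaw": 0.6},{"slide": [0,0,3],"dr": [0,0,0],"jaw": 0.6},{"slide": [0,0,3],"dr": [0,0,0],"jaw": 0.6}]'

```text
t: 18.8
tool_pos: [0.5337, 0.2697, 0.2222]
orientation: [0.513, -3.099, -0.0]
force: [-0.6, 0.1, -1.3]
opening: 0.0509
gripper_force: 25.0
```

```bash
python3 go.py 534.2 268.9 202 108.8
```

```text
t 18.8 pos [533.7 269.7 222.2] yaw 108.8 z axis [-3.e-04  1.e-04 -1.e+00] q [ 0.38  0.28  1.66  0.    1.2  -1.52] F [-0.6  0.1 -1.3] open 50.9 grip 25.0
slide [-0.2 -0.9 20.2] dr [ 0.0002 -0.0002  0.0001]
```

Request:
servo_tool --increments '[{"slide": [0,-0.4,1],"dr": [0,0,0],"jaw": 0.6},{"slide": [0,-0.4,3],"dr": [0,0,0],"jaw": 0.6},{"slide": [0,-0.4,5],"dr": [0,0,0],"jaw": 0.6},{"slide": [0,-0.4,7],"dr": [0,0,0],"jaw": 0.6},{"slide": [0,-0.4,9],"dr": [0,0,0],"jaw": 0.6},{"slide": [0,-0.4,9],"dr": [0,0,0],"jaw": 0.6}]'

```text
t: 19.4
tool_pos: [0.5337, 0.2693, 0.2129]
orientation: [0.513, -3.099, -0.0]
force: [-0.9, -0.2, -1.5]
opening: 0.0506
gripper_force: 25.0
```

Request:
servo_tool --increments '[{"slide": [0,0,2],"dr": [0,0,0],"jaw": 0.6},{"slide": [0,0,4],"dr": [0,0,0],"jaw": 0.6},{"slide": [0,0,6],"dr": [0,0,0],"jaw": 0.6},{"slide": [0,0,8],"dr": [0,0,0],"jaw": 0.6},{"slide": [0,0,9],"dr": [0,0,0],"jaw": 0.6},{"slide": [0,0,9],"dr": [0,0,0],"jaw": 0.6},{"slide": [0,0,9],"dr": [0,0,0],"jaw": 0.6}]'

```text
t: 20.1
tool_pos: [0.5339, 0.2693, 0.2044]
orientation: [-0.513, 3.099, 0.0]
force: [-0.7, -0.4, -1.3]
opening: 0.0503
gripper_force: 25.0
```

```bash
python3 go.py 534.2 268.9 202 108.8
```

```text
t 20.1 pos [533.9 269.3 204.4] yaw 108.8 z axis [ 0.e+00  3.e-04 -1.e+00] q [ 0.38  0.31  1.67  0.    1.17 -1.52] F [-0.7 -0.4 -1.3] open 50.3 grip 25.0
slide [-0.1 -0.5  2.4] dr [0.0003 0.0001 0.    ]
```

Deep between the fins, no contact force. The last millimetres in small steps.

Request:
servo_tool --increments '[{"slide": [0,0,0.5],"dr": [0,0,0],"jaw": 0.6},{"slide": [0,0,1],"dr": [0,0,0],"jaw": 0.6},{"slide": [0,0,1],"dr": [0,0,0],"jaw": 0.6}]'

```text
t: 20.4
tool_pos: [0.534, 0.2694, 0.2036]
orientation: [-0.513, 3.099, 0.001]
force: [0.1, 0.0, 0.7]
opening: 0.0506
gripper_force: 25.0
```

Request:
servo_tool --increments '[{"slide": [0,0,0.5],"dr": [0,0,0],"jaw": 0.6},{"slide": [0,0,1],"dr": [0,0,0],"jaw": 0.6},{"slide": [0,0,1],"dr": [0,0,0],"jaw": 0.6}]'

```text
t: 20.7
tool_pos: [0.534, 0.2694, 0.2036]
orientation: [-0.513, 3.099, 0.0]
force: [-4.9, -2.5, 8.8]
opening: 0.0509
gripper_force: 25.0
```

Request:
servo_tool --increments '[{"slide": [0,0,0.4],"dr": [0,0,0],"jaw": 0.6},{"slide": [0,0,0.8],"dr": [0,0,0],"jaw": 0.6},{"slide": [0,0,0.8],"dr": [0,0,0],"jaw": 0.6}]'

```text
t: 21.0
tool_pos: [0.534, 0.2694, 0.2035]
orientation: [-0.513, 3.099, 0.0]
force: [-8.2, -3.5, 16.3]
opening: 0.0508
gripper_force: 25.0
```

Contact is at the expected height (mat +6 mm), so it is seated. Release, rise and back off to check.

Request:
servo_tool --increments '[{"slide": [0,0,-1],"dr": [0,0,0],"jaw": 0.6},{"slide": [0,0,-1.4],"dr": [0,0,0],"jaw": 0.4},{"slide": [0,0,-1.4],"dr": [0,0,0],"jaw": 0.27},{"slide": [0,0,-1.4],"dr": [0,0,0],"jaw": 0.27},{"slide": [0,0,-1.4],"dr": [0,0,0],"jaw": 0.27},{"slide": [0,0,-1.4],"dr": [0,0,0],"jaw": 0.27},{"slide": [0,0,-10],"dr": [0,0,0],"jaw": 0.27},{"slide": [0,0,-30],"dr": [0,0,0],"jaw": 0.27},{"slide": [0,0,-60],"dr": [0,0,0],"jaw": 0.27},{"slide": [0,0,-100],"dr": [0,0,0],"jaw": 0.27},{"slide": [20,0,-120],"dr": [0,0,0],"jaw": 0.27},{"slide": [50,-20,-120],"dr": [0,0,0],"jaw": 0.27},{"slide": [80,-60,-120],"dr": [0,0,0],"jaw": 0.27},{"slide": [80,-110,-120],"dr": [0,0,0],"jaw": 0.27},{"slide": [80,-160,-120],"dr": [0,0,0],"jaw": 0.27},{"slide": [80,-210,-120],"dr": [0,0,0],"jaw": 0.27},{"slide": [80,-250,-120],"dr": [0,0,0],"jaw": 0.27},{"slide": [80,-250,-120],"dr": [0,0,0],"jaw": 0.27}]'

```text
t: 22.8
tool_pos: [0.5398, 0.0026, 0.3226]
orientation: [-0.506, 3.099, -0.003]
force: [-0.1, 0.5, -0.2]
opening: 0.0679
gripper_force: 0.0
```

```bash
python3 - <<'E'
from h import *
o=[]
t=np.radians(18.8); A=np.array([[np.cos(t),-np.sin(t)],[np.sin(t),np.cos(t)]])
for n,roi in(('top',(78,203,196,282)),('side',(200,80,290,160))):
    im,d=read_camera(n); W=world(n,d)*1000; L=(W[...,:2]-[534,269.2])@A
    k=(abs(L[...,0])<26)&(abs(L[...,1])<20)&(W[...,2]>25)
    B=np.c_[np.ones(k.sum()),L[k]]; print(n,k.sum(),'z@centre, slopes',np.linalg.lstsq(B,W[...,2][k],rcond=None)[0].round(3),np.median(W[...,2][k]).round(1))
    V=im.max(2); ok=(abs(L[...,0])<35)&(abs(L[...,1])<35)&(W[...,2]>36)&(V>85)
    print(rect(n,ok,43,roi))
    u0,v0,u1,v1=roi; o.append(cv2.resize(im[v0:v1,u0:u1],(400,300),interpolation=cv2.INTER_CUBIC))
cv2.imwrite('pics/x5.png',cv2.convertScaleAbs(np.hstack(o)[:,:,::-1],alpha=1.5)); print(read_state()['t'])
E
```

```text
top 0 z@centre, slopes [0. 0. 0.] nan
[548.6 300.2  13.    6.5   4.3]
side 0 z@centre, slopes [0. 0. 0.] nan
  return _methods._mean(a, axis=axis, dtype=dtype,
  ret = ret.dtype.type(ret / rcount)
Traceback (most recent call last):
  File "h.py", line 27, in rect
    c=max(cs,key=cv2.contourArea); w=onplane(name,c.reshape(-1,2),z/1000)*1000
ValueError: max() iterable argument is empty
```

```bash
python3 - <<'E'
from h import *
o=[]
for n in('top','side'):
    im,d=read_camera(n); np.savez(f'{n}2.npz',im=im,d=d); o.append(cv2.resize(im,(400,300),interpolation=cv2.INTER_AREA)); W=world(n,d)*1000
    v,u=(243,142) if n=='top' else (120,247); print(d[v-1:v+2,u-1:u+2].round(3),W[v,u].round(0))
cv2.imwrite('pics/x5.png',cv2.convertScaleAbs(np.hstack(o)[:,:,::-1],alpha=1.4)); s=read_state(); print(s['t'],s['q'].round(2))
E
```

```text
[[0.328 0.328 0.328]
 [0.326 0.327 0.329]
 [0.326 0.328 0.328]] [501.  55. 572.]
[[0.829 0.827 0.83 ]
 [0.832 0.829 0.83 ]
 [0.832 0.831 0.835]] [548. -34. 271.]
23.0 [-0.08  0.02  1.76  0.    1.36 -1.98]
```

View pics/x5.png

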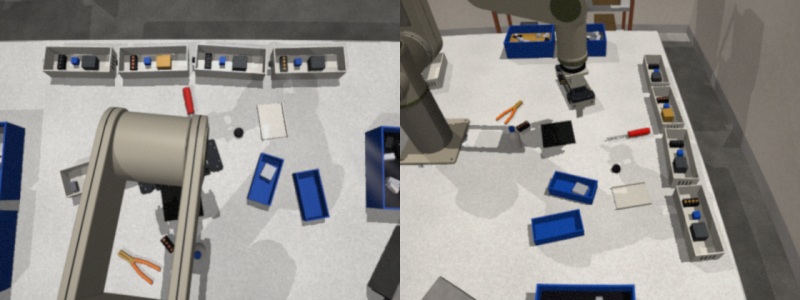

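The arm simply blocks both views: it covers (150,200) in the top half and (570,90) in the side half. I'll move it further right.

Request:
servo_tool --increments '[{"slide": [0,-30,0],"dr": [0,0,0],"jaw": 0.27},{"slide": [0,-80,0],"dr": [0,0,0],"jaw": 0.27},{"slide": [10,-130,0],"dr": [0,0,0],"jaw": 0.27},{"slide": [30,-180,0],"dr": [0,0,0],"jaw": 0.27},{"slide": [50,-225,0],"dr": [0,0,0],"jaw": 0.27},{"slide": [70,-265,0],"dr": [0,0,0],"jaw": 0.27},{"slide": [80,-300,0],"dr": [0,0,0],"jaw": 0.27},{"slide": [80,-320,0],"dr": [0,0,0],"jaw": 0.27},{"slide": [80,-320,0],"dr": [0,0,0],"jaw": 0.27},{"slide": [80,-320,0],"dr": [0,0,0],"jaw": 0.27}]'

```text
t: 24.0
tool_pos: [0.5666, -0.3205, 0.3212]
orientation: [0.515, -3.099, -0.002]
force: [0.3, 0.0, -0.5]
opening: 0.0679
gripper_force: 0.0
```

```bash
python3 - <<'E'
from h import *
o=[]
t=np.radians(18.8); A=np.array([[np.cos(t),-np.sin(t)],[np.sin(t),np.cos(t)]])
for n,roi in(('top',(78,203,196,282)),('side',(200,80,290,160))):
    im,d=read_camera(n); W=world(n,d)*1000; L=(W[...,:2]-[534,269.2])@A
    k=(abs(L[...,0])<26)&(abs(L[...,1])<20)&(W[...,2]>25)
    if k.any():
        B=np.c_[np.ones(k.sum()),L[k]]; print(n,k.sum(),'z@centre, slopes',np.linalg.lstsq(B,W[...,2][k],rcond=None)[0].round(3),np.median(W[...,2][k]).round(1))
        V=im.max(2); ok=(abs(L[...,0])<35)&(abs(L[...,1])<30)&(W[...,2]>38)&(W[...,2]<49)
        print(rect(n,ok,43,roi))
    u0,v0,u1,v1=roi; o.append(cv2.resize(im[v0:v1,u0:u1],(400,300),interpolation=cv2.INTER_CUBIC))
cv2.imwrite('pics/x6.png',cv2.convertScaleAbs(np.hstack(o)[:,:,::-1],alpha=1.5)); print(read_state()['t'])
E
```

```text
top 452 z@centre, slopes [ 4.3704e+01 -6.0000e-03  1.0000e-02] 43.7
[533.3 268.9  62.8  52.9  19.4]
24.1
```

View pics/x6.png

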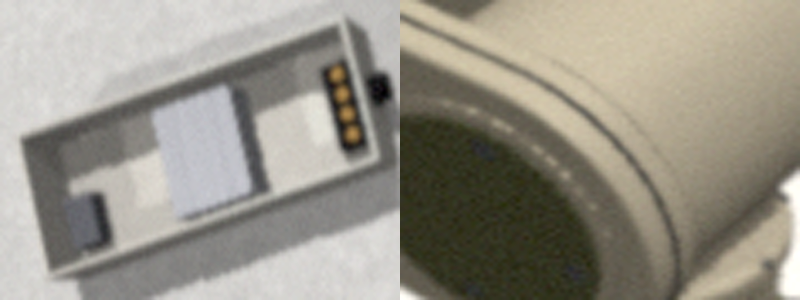

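The left half (top view) shows the heat sink seated between the walls at (205,150). Its top reads z = 43.7 mm against 43 expected, it is level (slopes 1% or less), and the gripper is well away. Handing in.

```bash
python3 -c "
from plant import close_job; print(close_job())"
```

```text
the job is handed in; nothing more can be done
None
```

The larger heat sink is seated level and fully home on the base in the enclosure and released; I handed the job in at 24 s, and the smaller sink, screwdriver, knob and cover panel were not touched.

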